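# Stop the UV curing box and hold its lid open

### The job

The boards in the UV curing box are done: turn its run timer back until the pointer reads zero so that the lamps are off, and only then raise the hinged lid until it stands open at 50 degrees from shut. The lid has no stay and would fall, so do not let it drop: hold it still in the gripper at that angle so that I can take the boards out with both hands, and finish your program while still holding it. Leave the boards and everything else on the bench where they are.

Things in the scene. Friction and masses are not known exactly. Their poses are not given: they have to be found in the camera images.
- curing_box: grey sheet-metal UV curing box, fixed to the bench, 210 mm deep (x), 420 mm wide (y), case 85 mm high; origin at the centre of its underside, +x to its back, +y to its left, z up. Left 285 mm (centred at y = +67.5 mm): open chamber, floor at 30 mm, under the lid. Right 135 mm: flat control deck at 85 mm with the timer, two pilot lamps at its back and a low rocker switch at its front
- timer (a joint): angle of the run timer in rad: 0 = pointer at the zero mark, growing clockwise seen from above (time left to run; 0.6 to 2.2 at the start), -0.65 and 5.24 at its stops; below zero lies the continuous-run sector, lamps also on. No click or stop at zero; it takes about 0.04 N m to turn and stays where it is left
- timer_grip (a point): on the vertical axis of the black timer knob, 26 mm above the control deck; turns with the knob, its x axis being the pointer direction, z up. Round skirt, 50 mm wide, up to 6 mm above the deck; on it a bar grip 42 mm long, 12 mm thick, from 6 to 32 mm above the deck, lying along the pointer. A white line on one half of the bar's top is the pointer. The axis is 75 mm from the lid's right side
- timer_zero (a point): the zero mark of the timer: a red tick on the dark fascia of the control deck, longer than the white ticks (every 30 degrees clockwise), straight behind the knob's axis (the box's +x), this point 35 mm from the axis; an orange sector lies anticlockwise of it
- lid (a joint): opening angle of the lid in rad: 0 = shut, 0.873 = 50 degrees, 1.75 at its stop. Its own weight shuts it from any angle up to about 70 degrees; past upright it would fall open. The hinge has next to no friction and no spring. The lid is an off-white shell 210 mm deep, 285 mm wide and 44 mm high, 0.5 to 0.9 kg with the lamp tubes inside
- lid_handle (a point): middle of the lid's handle, a black round bar 12 mm thick and 120 mm long across the lid's width, on a 12 mm post at each end, its axis 42 mm out from the lid's front face: the fingers fit from above, one each side (36 mm free between bar and lid). Moves with the lid; shut, it lies 252 mm in front of and 22 mm above the hinge line, 107 mm above the bench, with axes as the box's
- lid_hinge (a point): middle of the lid's hinge line, at the top back edge of the case (85 mm above the bench); axes those of the box: the line runs along y and the lid opens upwards and back (positive turn about y)
- coated_board_a: loose green circuit board 120 x 85 mm, 11 mm high with its parts, lying in the chamber; origin at the centre of its underside
- coated_board_b: second such board in the chamber, to the left of the first
- board_holder: loose aluminium frame 110 x 130 mm, 23 mm high, with a green board clamped on it, on the pale blue-green mat to the left; origin at the centre of its underside
- tweezers: loose steel tweezers, 120 mm long, 6 mm high, on the mat
- red_bin: loose red stacking bin 170 x 105 x 75 mm with small parts, left of the box; origin at the centre of its underside
- tip_cleaner: loose dark pot with brass wool, 72 mm wide, 47 mm high, to the right
- iron_stand: fixed soldering iron stand with the iron in it, 120 x 75 mm, about 130 mm high at the iron's handle, to the right; a fixed soldering station 110 mm high stands behind it

How it is judged:
On the way, in this order (a step that is already met when the one before it is completed fails the run):
1. the timer is turned to zero while the lid is still shut (value of joint timer between -0.12 and 0.12 rad and value of joint lid below 0.05 rad), for 0.2 s.
2. the lid is raised to 50 degrees and held there by the fingers (value of joint lid between 0.785 and 0.96 rad and contact force between the fingers and lid above 0.5 N), for 0.3 s.
At the end, for the whole second after the job is handed in: the lid stands still at 50 degrees, within 5 degrees, carried by the gripper's fingers alone, and the timer still reads zero within 7 degrees (all of step 2 and velocity of joint lid between -0.08 and 0.08 rad/s and value of joint timer between -0.12 and 0.12 rad); the arm keeps its last pose, push and grip.
It fails at once if the lid is opened while the timer is off zero (lamps on) (value of joint lid above 0.1 rad and (value of joint timer above 0.15 rad or value of joint timer below -0.15 rad)).
It fails at once if the lid is let drop (velocity of joint lid below -1.5 rad/s).
It fails at once if a coated board is shifted by more than 15 mm (distance of any of coated_board_a, coated_board_b from where it was at the start of the episode above 0.015 m).
It fails at once if something else on the bench is moved by more than 20 mm (distance of any of board_holder, tweezers, red_bin, tip_cleaner from where it was at the start of the episode above 0.02 m).
It also fails if it takes over 72 s, if anything falls off the work surface, if the arm or the gripper's body presses on something with over 40 N, if the wrist force passes 120 N, or if a joint passes its speed limit or range.

### The arm

A 6-joint arm with a two-finger parallel gripper is mounted at the origin on the work surface. World frame = base frame: x ahead of the robot, y to its left, z up, the work surface at z = 0. Lengths are in m, angles in rad, forces in N, time in s.
With the tool pointing down it reaches from about 0.225 to 0.875 m from the base axis. Payload 3.4 kg.
Tool frame: the origin (TCP) lies where the fingers leave the gripper's body, on its centre line; the fingertips stand 73 mm ahead of it and the grasp point (between the pads) lies 54 mm ahead of it (manip.pinch_z is the distance from the TCP to the grasp point, in m); z points along the fingers, y is the line along which they close (so a half turn about z gives the same grasp; the last joint's range is limited). The gripper opens to 85 mm and grips with 20 to 120 N. Pads are 22 mm wide; open, the fingers measure 114 mm over their backs; the gripper's body (76 mm by 85 mm) begins 54 mm behind the grasp point. The pads swing forward as they close: fully open they stand 13 mm farther back than shut.
Start: joints at [-1.381, 0.276, 1.505, -0, 1.361, -0.121], TCP at [0.176, -0.547, 0.304] pointing down, gripper open.
Joint ranges: [-2.89, 2.89], [-0.75, 2.08], [0.22, 2.7], [-1.18, 4.32], [0.11, 2.71], [-2.7, 2.7]. Speed limits (rad/s): [2.57, 2.57, 3.14, 3.14, 3.14, 3.14].

### API

Orientations are given as a unit quaternion [w, x, y, z].
In Python, from rig import readout, imaging, manip gives the robot as it stands. The module is installed in compiled form; this text tells all that it offers.
- The arm moves only by the tool servo_tool, never from a script. Its argument "moves" is a list of rows, each an object with "dp": the shift along the tool's x, y, z in units of 0.2 m (1.0 is 0.2 m), a list of three; "delta_rot": the turn, a rotation vector about the tool's x, y, z in units of 0.1 rad (1.0 is 0.1 rad), a list of three; "fingers": the opening, from 0 (shut) to 1 (fully open). In form: [{"dp": [dx, dy, dz], "delta_rot": [wx, wy, wz], "fingers": fingers}, ...]. A call has 1 to 5 rows; each row shifts and turns the commanded pose from where the row before left it, along the tool's axes as they then stand; what a row does not reach is not made up. A row lasts 1/10 s, in which the tool goes at most 50 mm and 8.59 degrees, less where a joint would pass 70% of its speed; a pose out of reach is approached as far as the arm can. A call with a number of a shift or a turn outside -1 to 1 is refused whole. A call with a gripper value outside its range is refused whole. The fingers move at their own pace and stop on an object; "force" is the grip in N (left out, the last holds). Time passes only in rows, so rows that do not move let the fingers close. It gives the time, the measured TCP pose, the force, the opening and the grip force at its end, in the units of the state.
- readout.get_state(): the state, without advancing time (a new reading comes with each control period).
- imaging.get_image(name): name is "scene" or "side" or "wrist"; returns (picture, depth): 384x512x3 uint8, red, green, blue; 384x512 float32, m along the optical axis (not along the pixel's ray), 0 where there is no reading.
- imaging.calibration(name): a dict with "intrinsics" (3x3 intrinsics, pixels), "R" (3x3) and "t" (3): a world point X has camera coordinates R X + t; the wrist camera has in their place "hand_eye" (4x4, takes a point from camera to tool coordinates, whose origin is the TCP and whose axes are the flange's). Camera axes: x right, y down, z forward; pixel columns grow to the right and rows downward; lengths in m; the calibration is good to about 2 mm. A picture is of the moment at which its call begins: read the wrist's pose just before it. calibration takes no time and is no camera call.
- manip.sign_off(): hands the job in; it is judged then, once.
The state is a dict: "clock": time; "qpos": joint angles; "qd": joint speeds; "effort": joint torques, N m; "position": TCP position; "ee_rot": TCP orientation; "contact_force": force on the tool from outside, world axes, zero at the start; "moment": the same for the moment, N m; "width": finger opening in m; "gripper_force": force on a finger pad.
Only numpy, scipy, OpenCV 4.12 (cv2) and the standard library are available. Lean on these libraries where they do the work, as an engineer would, in place of code of your own. Each camera call takes 0.05 s, during which the arm holds its last target. There are 200 camera calls.

## Working session

There is one attempt and no reset: what is moved stays moved. The work goes in short steps, Python scripts to look and compute and a tool call to move; the robot and the scene stay as the last step left them, time stands still between calls to the robot, and variables do not carry over. Pictures are saved under pics/ and viewed, at most 10 in all, crops included, and the job is handed in when it is done.

Besides the shell and the picture viewer there is one more tool, called after ">>>" in YAML: its name, and indented under it one key for each argument. servo_tool: Moves the arm, as the interface text tells. Its arguments: {"type":"object","properties":{"moves":{"type":"array"},"force":{"type":"number"}},"required":["moves"]}

```bash
mkdir -p pics; cat > h.py <<'E'
import numpy as np, cv2
from scipy.spatial.transform import Rotation as Ro
from rig import readout, imaging, manip
def st(): return readout.get_state()
def RT(s):
    q=s["ee_rot"]; return Ro.from_quat([q[1],q[2],q[3],q[0]]).as_matrix(), np.array(s["position"])
def cam(name):
    s=st(); im,d=imaging.get_image(name); c=imaging.calibration(name); K=np.array(c["intrinsics"])
    if name=="wrist":
        H=np.array(c["hand_eye"]); R,p=RT(s); Rw=R@H[:3,:3]; o=R@H[:3,3]+p
    else:
        Rw=np.array(c["R"]).T; o=-Rw@np.array(c["t"])
    return im,d,K,Rw,o
def onplane(uv,z,K,Rw,o):
    uv=np.atleast_2d(uv).astype(float); r=np.c_[uv,np.ones(len(uv))]@np.linalg.inv(K).T@Rw.T
    return o+r*((z-o[2])/r[:,2])[:,None]
def cloud(d,K,Rw,o):
    v,u=np.indices(d.shape); r=np.stack([u,v,np.ones_like(u)],-1)@np.linalg.inv(K).T
    return (r*d[...,None])@Rw.T+o
def save(im,n): cv2.imwrite("pics/"+n+".png",im[...,::-1])
E
python3 - <<'E'
from h import *
s=st(); print({k:np.round(v,3) for k,v in s.items()}, manip.pinch_z)
ims=[]
for n in("scene","side","wrist"):
    im,d,K,Rw,o=cam(n); np.savez(n+".npz",im=im,d=d,K=K,Rw=Rw,o=o); print(n,o.round(3),Rw[:,2].round(2)); ims.append(im)
save(cv2.resize(ims[0],(768,576)),"scene"); save(np.hstack([cv2.resize(i,(400,300)) for i in ims[1:]]),"sw")
E
```

```text
{'clock': np.float64(0.0), 'qpos': array([-1.381,  0.277,  1.506, -0.   ,  1.361, -0.121]), 'qd': array([ 0.001, -0.001,  0.001,  0.001, -0.002, -0.001]), 'effort': array([ 2.0000e-03, -4.1677e+01, -2.4580e+01, -0.0000e+00,  1.1000e-02,
       -0.0000e+00]), 'position': array([ 0.176, -0.547,  0.303]), 'ee_rot': array([-0.001,  0.988,  0.155, -0.   ]), 'contact_force': array([ 0.916, -0.584, -0.462]), 'moment': array([ 0.039,  0.051, -0.051]), 'gripper_force': np.float64(0.0), 'width': np.float64(0.085)} 0.0539
scene [ 1.393 -0.499  1.603] [-0.48  0.26 -0.84]
side [0.454 0.995 0.746] [ 0.04 -0.84 -0.53]
wrist [ 0.242 -0.526  0.373] [-0.26 -0.08 -0.96]
```

View pics/scene.png

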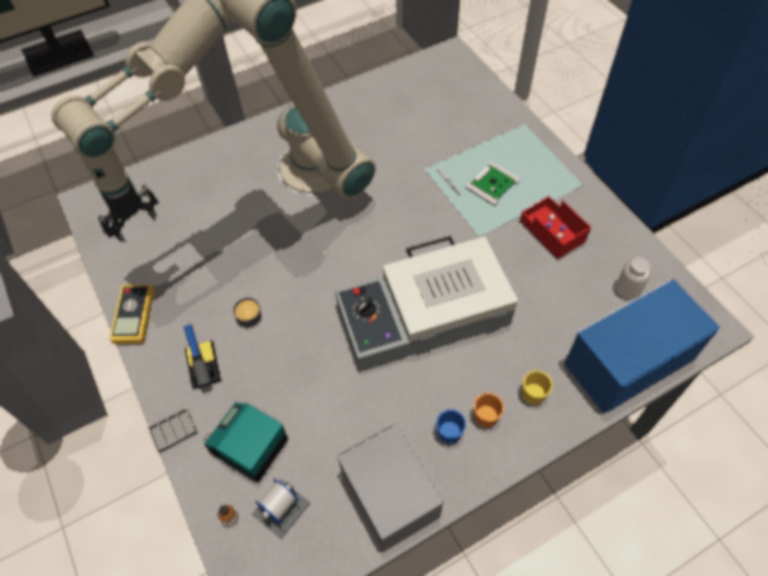

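View pics/sw.png

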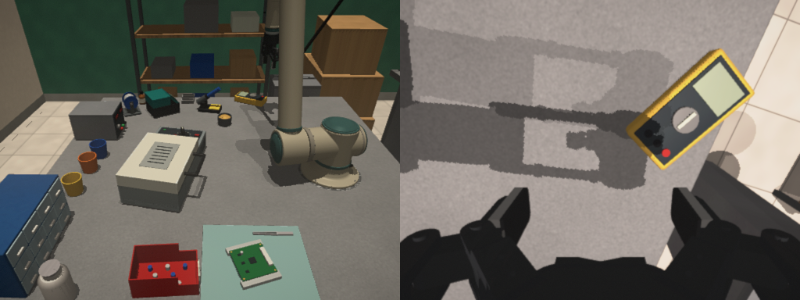

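The scene shows the box with its lid at about (450,285) (enlarged), the handle at (430,245) on the robot side, and the timer knob at (366,308). The wrist camera sees only the bench with the multimeter.

```bash
python3 - <<'E'
from h import *
f=np.load("scene.npz"); im,d,K,Rw,o=[f[k] for k in("im","d","K","Rw","o")]
P=cloud(d,K,Rw,o); 
reg=np.zeros(d.shape,bool); reg[140:260,215:360]=1
m=(reg&(d>0)&(P[...,2]>.112)&(P[...,2]<.15)&(im.min(-1)>120)).astype(np.uint8)
n,l,s,c=cv2.connectedComponentsWithStats(m); i=1+s[1:,4].argmax(); q=P[l==i]
print("lid top z",np.median(q[:,2]),len(q))
r=cv2.minAreaRect((q[:,:2]*1000).astype(np.float32)); print("lid rect",r, cv2.boxPoints(r))
# rays on plane .129
vv,uu=np.nonzero(l==i); w=onplane(np.c_[uu,vv],.129,K,Rw,o); r=cv2.minAreaRect((w[:,:2]*1000).astype(np.float32)); print("lid rays",r)
m=reg&(d>0)&(P[...,2]>.075)&(P[...,2]<.096); m[:,280:]=0
q=P[m]; print("deck z",np.median(q[:,2]),q[:,:2].mean(0))
m=reg&(d>0)&(P[...,2]>.105)&(P[...,2]<.125)&(np.indices(d.shape)[1]<262)
print("knob top",m.sum(),P[m].mean(0) if m.sum() else 0, np.argwhere(m).mean(0))
m=reg&(P[...,2]>.09)&(P[...,2]<.125)&(im.max(-1)<70)&(np.indices(d.shape)[0]<172)
print("handle",m.sum(),P[m].mean(0),np.argwhere(m).mean(0))
save(cv2.resize(im[140:255,215:360],None,fx=5,fy=5,interpolation=2),"crop")
E
```

```text
lid top z 0.131291867124685 3616
lid rect ((635.39697265625, 82.72615814208984), (288.0805969238281, 226.63841247558594), 78.69379425048828) [[496.03748  -36.302307]
 [718.2776   -80.735306]
 [774.7565   201.75462 ]
 [552.51636  246.18762 ]]
lid rays ((641.0191040039062, 80.42369079589844), (288.70721435546875, 216.96054077148438), 78.7534408569336)
deck z 0.08761258663578875 [ 0.60849366 -0.12548453]
knob top 68 [ 0.56780251 -0.09949996  0.11676048] [196.36764706 248.30882353]
handle 14 [0.50683763 0.10578263 0.11398978] [163.35714286 285.78571429]
```

View pics/crop.png

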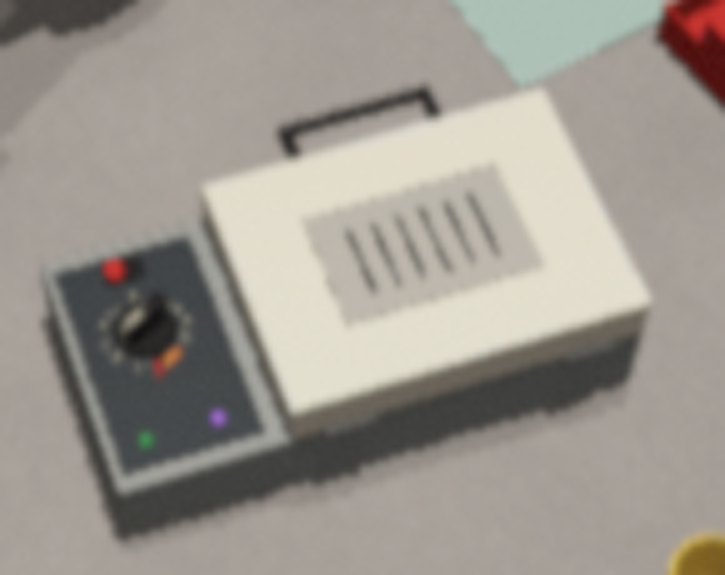

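```bash
python3 - <<'E'
from h import *
f=np.load("scene.npz"); K,Rw,o=[f[k] for k in("K","Rw","o")]
k=onplane([215+148/5,140+324/5],.117,K,Rw,o)[0]; h=onplane([[215+285/5,140+138/5],[215+425/5,140+95/5]],.107,K,Rw,o)
print("knob",k,"handle",h, h.mean(0)); print(np.array(imaging.calibration("wrist")["hand_eye"]).round(3))
R,p=RT(st()); print(R.round(3)); print("dp units",(R.T@(np.array([k[0]-.02,k[1],.30])-p)/.2).round(2))
E
```

```text
knob [ 0.59373091 -0.1302135   0.117     ] handle [[0.49253877 0.04989817 0.107     ]
 [0.51321458 0.16912829 0.107     ]] [0.50287668 0.10951323 0.107     ]
[[-0.001 -0.963 -0.271  0.069]
 [ 1.    -0.001 -0.001  0.   ]
 [ 0.001 -0.271  0.963 -0.07 ]
 [ 0.     0.     0.     1.   ]]
[[ 0.952  0.306 -0.   ]
 [ 0.306 -0.952  0.001]
 [ 0.    -0.001 -1.   ]]
dp units [ 2.53 -1.38  0.02]
```

>>> servo_tool:
  moves:
    - {"dp": [0.18, -0.1, 0], "delta_rot": [0, 0, 0], "fingers": 1}
    - {"dp": [0.18, -0.1, 0], "delta_rot": [0, 0, 0], "fingers": 1}
    - {"dp": [0.18, -0.1, 0], "delta_rot": [0, 0, 0], "fingers": 1}
    - {"dp": [0.18, -0.1, 0], "delta_rot": [0, 0, 0], "fingers": 1}
    - {"dp": [0.18, -0.1, 0], "delta_rot": [0, 0, 0], "fingers": 1}

```text
clock: 0.65
position: [0.3174, -0.3958, 0.3037]
ee_rot: [-0.0, 0.988, 0.155, 0.0]
contact_force: [-0.3, -0.5, 0.2]
width: 0.0853
gripper_force: 0.0
```

>>> servo_tool:
  moves:
    - {"dp": [0.18, -0.1, 0], "delta_rot": [0, 0, 0], "fingers": 1}
    - {"dp": [0.18, -0.1, 0], "delta_rot": [0, 0, 0], "fingers": 1}
    - {"dp": [0.18, -0.1, 0], "delta_rot": [0, 0, 0], "fingers": 1}
    - {"dp": [0.18, -0.1, 0], "delta_rot": [0, 0, 0], "fingers": 1}
    - {"dp": [0.18, -0.1, 0], "delta_rot": [0, 0, 0], "fingers": 1}

```text
clock: 1.15
position: [0.4583, -0.2455, 0.3038]
ee_rot: [0.0, 0.988, 0.155, -0.0]
contact_force: [0.1, -0.5, 0.4]
width: 0.0857
gripper_force: 0.0
```

>>> servo_tool:
  moves:
    - {"dp": [0.18, -0.1, 0], "delta_rot": [0, 0, 0], "fingers": 1}
    - {"dp": [0.18, -0.1, 0], "delta_rot": [0, 0, 0], "fingers": 1}
    - {"dp": [0.18, -0.1, 0], "delta_rot": [0, 0, 0], "fingers": 1}
    - {"dp": [0.18, -0.1, 0], "delta_rot": [0, 0, 0], "fingers": 1}
    - {"dp": [0, 0, 0], "delta_rot": [0, 0, 0], "fingers": 1}

```text
clock: 1.65
position: [0.5729, -0.1231, 0.3032]
ee_rot: [-0.001, 0.988, 0.157, 0.001]
contact_force: [-0.9, -0.6, -0.8]
width: 0.0854
gripper_force: 0.0
```

```bash
python3 - <<'E'
from h import *
s=st(); print(s["clock"],np.round(s["qpos"],3),np.round(s["position"],4))
im,d,K,Rw,o=cam("wrist"); np.savez("w1.npz",im=im,d=d,K=K,Rw=Rw,o=o); save(cv2.resize(im,(768,576)),"w1")
R,p=RT(s); print(R.round(3))
P=cloud(d,K,Rw,o)
k=np.array([.594,-.130,.117]); q=K@(Rw.T@(k-o)); print("pred knob px",q[:2]/q[2])
E
```

```text
1.65 [-0.332  0.292  1.483  0.003  1.366  0.923] [ 0.5729 -0.1231  0.3032]
[[ 0.951  0.31   0.002]
 [ 0.31  -0.951  0.002]
 [ 0.002 -0.002 -1.   ]]
pred knob px [271.82144548 168.69838777]
```

View pics/w1.png

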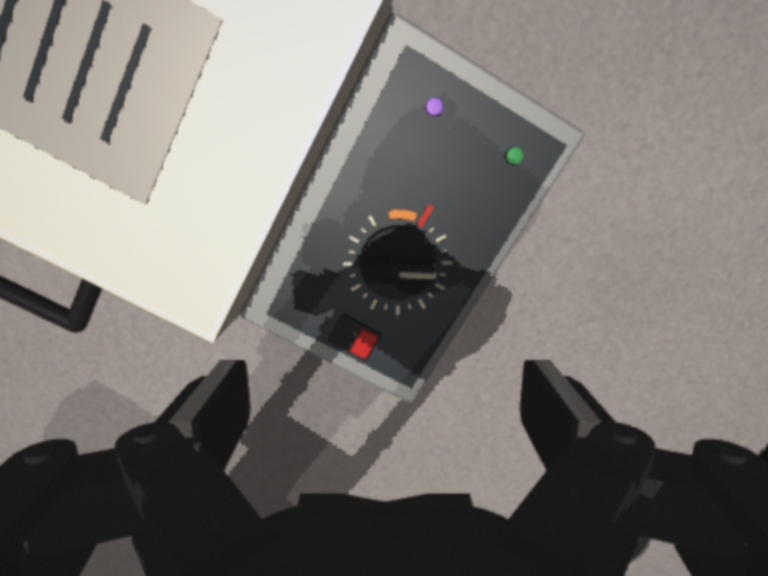

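Close view: knob axis near (400,262), pointer line from (400,275) to (437,275), red zero tick at (426,215), and orange sector left of it.

```bash
python3 - <<'E'
from h import *
f=np.load("w1.npz"); im,d,K,Rw,o=[f[k] for k in("im","d","K","Rw","o")]
c=np.array([266.,174.]); hsv=cv2.cvtColor(im,cv2.COLOR_RGB2HSV); H,S,V=[hsv[...,i].astype(int) for i in range(3)]
v,u=np.indices(H.shape); r=np.hypot(u-c[0],v-c[1])
red=((H<6)|(H>172))&(S>110)&(V>80)&(r<50)&(v<170)
rp=onplane(np.argwhere(red)[:,::-1],.0855,K,Rw,o); rc=rp.mean(0); print("red",red.sum(),rc)
wh=(V>110)&(S<70)&(r<42)
n,l,s,ce=cv2.connectedComponentsWithStats(wh.astype(np.uint8))
T=[]
for i in range(1,n):
    print(s[i].tolist(),ce[i].round(1).tolist())
    if r[int(ce[i][1]),int(ce[i][0])]>28 and s[i,4]>3: T.append(ce[i])
T=onplane(T,.0855,K,Rw,o)[:,:2]
A=np.c_[2*T,np.ones(len(T))]; x=np.linalg.lstsq(A,(T**2).sum(1),rcond=None)[0]; R0=np.sqrt(x[2]+x[0]**2+x[1]**2)
print("axis",x[:2],"R",R0,"resid",(np.hypot(*(T-x[:2]).T)-R0).round(4))
a0=np.arctan2(*(rc[:2]-x[:2])[::-1]); print("zero dir deg",np.degrees(a0),"dist",np.hypot(*(rc[:2]-x[:2])))
p=(V>70)&(S<110)&(u>262)&(u<296)&(v>176)&(v<191)&(r<27)
pw=onplane(np.argwhere(p)[:,::-1],.117,K,Rw,o)[:,:2]; g=pw.mean(0); dd=np.linalg.svd(pw-g)[2][0]; dd*=np.sign(dd@(g-x[:2]))
ext=(pw-g)@dd
print("ptr n",p.sum(),"dir",np.degrees(np.arctan2(dd[1],dd[0])),"len",np.ptp(ext),"from axis to mid",g-x[:2],np.degrees(np.arctan2(*(g-x[:2])[::-1])))
# lid right edge
lm=(V>150)&(S<60)&(u<200); 
P=cloud(d,K,Rw,o); print("deck z",np.median(P[60:75,215:260,2]))
pts=[]
for y in range(10,160,5):
    xs=np.nonzero(V[y,:]>170)[0]; xs=xs[xs<200]
    if len(xs): pts.append((xs.max(),y))
L=onplane(pts,.129,K,Rw,o)[:,:2]; vx=cv2.fitLine(L.astype(np.float32),cv2.DIST_HUBER,0,.01,.01).ravel(); print("lid edge dir",np.degrees(np.arctan2(vx[1],vx[0])),"dist axis-edge",np.cross(vx[:2],x[:2]-vx[2:]))
E
```

```text
red 71 [ 0.61446189 -0.13566774  0.0855    ]
[270, 139, 1, 1, 1] [270.0, 139.0]
[245, 143, 6, 8, 30] [247.5, 146.6]
[269, 146, 2, 1, 2] [269.5, 146.0]
[240, 151, 5, 5, 13] [241.8, 153.1]
[286, 151, 4, 4, 9] [287.3, 152.7]
[232, 157, 8, 6, 26] [235.7, 159.2]
[290, 156, 8, 6, 25] [293.2, 158.4]
[232, 166, 5, 3, 12] [233.9, 167.2]
[228, 174, 7, 4, 22] [231.0, 175.2]
[235, 190, 4, 3, 6] [236.7, 191.2]
[248, 201, 3, 4, 6] [248.8, 202.3]
[280, 200, 3, 5, 6] [281.0, 202.2]
[257, 204, 1, 1, 1] [257.0, 204.0]
[265, 204, 1, 5, 5] [265.0, 206.0]
axis [ 0.58000331 -0.12882883] R 0.03145980127587999 resid [ 0.0007 -0.0008 -0.0006  0.0003  0.0005 -0.001   0.0009  0.     -0.0001
  0.0003 -0.0003]
zero dir deg -11.225478972366586 dist 0.03513066690503568
ptr n 80 dir -74.377684901906 len 0.020042554264168337 from axis to mid [ 0.0035937 -0.0110942] -72.0514921336005
deck z 0.0856698321783203
lid edge dir 14.673614 dist axis-edge -0.05635576269703639<stdin>:28: DeprecationWarning: Arrays of 2-dimensional vectors are deprecated. Use arrays of 3-dimensional vectors instead. (deprecated in NumPy 2.0)
```

>>> servo_tool:
  moves:
    - {"dp": [0, 0, 0], "delta_rot": [0, 0, -1], "fingers": 1}
    - {"dp": [0, 0, 0], "delta_rot": [0, 0, -1], "fingers": 1}
    - {"dp": [0, 0, 0], "delta_rot": [0, 0, -1], "fingers": 1}
    - {"dp": [0, 0, 0], "delta_rot": [0, 0, -1], "fingers": 1}
    - {"dp": [0, 0, 0], "delta_rot": [0, 0, -1], "fingers": 1}

```text
clock: 2.2
position: [0.569, -0.1279, 0.3037]
ee_rot: [-0.0, 0.918, 0.396, -0.001]
contact_force: [0.1, -0.0, -0.4]
width: 0.0851
gripper_force: 0.0
```

>>> servo_tool:
  moves:
    - {"dp": [0, 0, 0], "delta_rot": [0, 0, -1], "fingers": 1}
    - {"dp": [0, 0, 0], "delta_rot": [0, 0, -1], "fingers": 1}
    - {"dp": [0, 0, 0], "delta_rot": [0, 0, -1], "fingers": 1}
    - {"dp": [0, 0, 0], "delta_rot": [0, 0, -1], "fingers": 1}
    - {"dp": [0, 0, 0], "delta_rot": [0, 0, -1], "fingers": 1}

```text
clock: 2.7
position: [0.569, -0.1279, 0.3037]
ee_rot: [-0.0, 0.792, 0.611, -0.001]
contact_force: [0.5, 0.6, 0.3]
width: 0.0854
gripper_force: 0.0
```

>>> servo_tool:
  moves:
    - {"dp": [0, 0, 0], "delta_rot": [0, 0, -1], "fingers": 1}
    - {"dp": [0, 0, 0], "delta_rot": [0, 0, -1], "fingers": 1}
    - {"dp": [0, 0, 0], "delta_rot": [0, 0, -1], "fingers": 1}
    - {"dp": [0, 0, 0], "delta_rot": [0, 0, -1], "fingers": 1}
    - {"dp": [0, 0, 0], "delta_rot": [0, 0, -1], "fingers": 1}

```text
clock: 3.2
position: [0.569, -0.1279, 0.3037]
ee_rot: [-0.0, 0.616, 0.787, -0.001]
contact_force: [1.1, -0.3, 0.1]
width: 0.0855
gripper_force: 0.0
```

>>> servo_tool:
  moves:
    - {"dp": [0, 0, 0], "delta_rot": [0, 0, -0.4], "fingers": 1}
    - {"dp": [0, 0, 0.1], "delta_rot": [0, 0, 0], "fingers": 1}
    - {"dp": [0, 0, 0], "delta_rot": [0, 0, 0], "fingers": 1}

```text
clock: 3.5
position: [0.5679, -0.1274, 0.2817]
ee_rot: [-0.003, 0.602, 0.798, -0.001]
contact_force: [-0.3, 0.7, 0.2]
width: 0.0854
gripper_force: 0.0
```

```bash
python3 - <<'E'
from h import *
s=st(); print(s["clock"],np.round(s["qpos"],3),np.round(s["position"],4))
im,d,K,Rw,o=cam("wrist"); np.savez("w2.npz",im=im,d=d,K=K,Rw=Rw,o=o); save(cv2.resize(im,(768,576)),"w2")
R,p=RT(s); print("tool x deg",np.degrees(np.arctan2(R[1,0],R[0,0])),R[:,2].round(3))
hsv=cv2.cvtColor(im,cv2.COLOR_RGB2HSV); H,S,V=[hsv[...,i].astype(int) for i in range(3)]
print("dp to axis", (R.T@(np.array([.580,-.1288,.165])-p)/.2).round(3))
for k in ([.580,-.1288,.117],):
    q=K@(Rw.T@(np.array(k)-o)); print(q[:2]/q[2]*1.5)
E
```

```text
3.5 [-3.400e-01  3.020e-01  1.523e+00 -1.000e-03  1.322e+00 -6.180e-01] [ 0.5679 -0.1274  0.2817]
tool x deg 105.96272176965515 [-0.005  0.001 -1.   ]
dp to axis [-0.025  0.059  0.583]
[405.1475156  300.56070453]
```

View pics/w2.png

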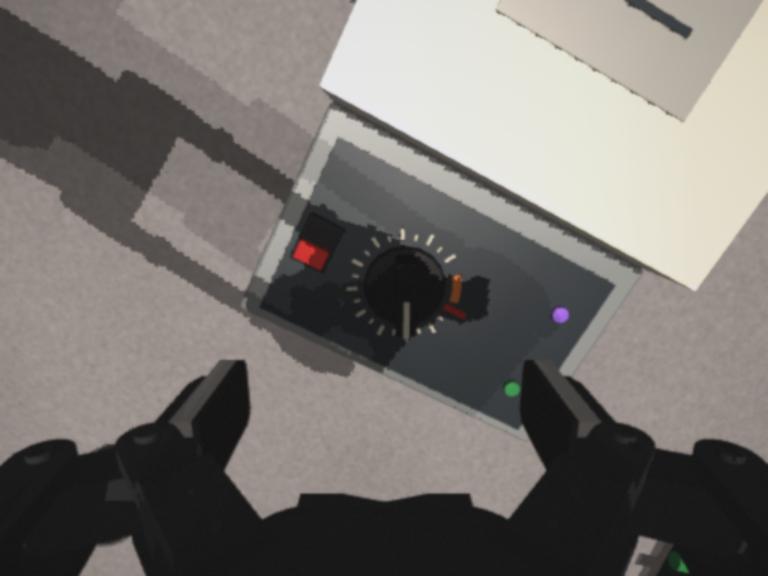

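The pointer line (406,303)→(407,340) runs along the tool's x axis, and the axis is at its predicted place. Descending.

>>> servo_tool:
  moves:
    - {"dp": [-0.02, 0.06, 0.12], "delta_rot": [0, 0, 0], "fingers": 1}
    - {"dp": [0, 0, 0.15], "delta_rot": [0, 0, 0], "fingers": 1}
    - {"dp": [0, 0, 0.15], "delta_rot": [0, 0, 0], "fingers": 1}
    - {"dp": [0, 0, 0.1], "delta_rot": [0, 0, 0], "fingers": 1}
    - {"dp": [0, 0, 0.03], "delta_rot": [0, 0, 0], "fingers": 1}

```text
clock: 4.05
position: [0.5814, -0.1275, 0.1721]
ee_rot: [-0.002, 0.602, 0.799, -0.001]
contact_force: [-0.1, -0.2, -0.2]
width: 0.0855
gripper_force: 0.0
```

>>> servo_tool:
  moves:
    - {"dp": [0, 0, 0], "delta_rot": [0, 0, 0], "fingers": 1}
    - {"dp": [0, 0, 0], "delta_rot": [0, 0, 0], "fingers": 0.6}
    - {"dp": [0, 0, 0], "delta_rot": [0, 0, 0], "fingers": 0.4}
    - {"dp": [0, 0, 0], "delta_rot": [0, 0, 0], "fingers": 0.3}
  force: 25

```text
clock: 4.45
position: [0.5833, -0.1275, 0.1752]
ee_rot: [0.001, 0.602, 0.799, 0.0]
contact_force: [0.0, 0.1, 0.1]
width: 0.0439
gripper_force: 0.0
```

```bash
python3 - <<'E'
from h import *
s=st(); R,p=RT(s); print(s["clock"],p.round(4),"x deg",np.degrees(np.arctan2(R[1,0],R[0,0])),R[:,2].round(4),s["width"],np.round(s["contact_force"],1), (R.T@(np.array([.580,-.1288,.167])-p)/.2).round(3))
E
```

```text
4.45 [ 0.5833 -0.1275  0.1752] x deg 106.04297156362504 [ 2.3e-03 -9.0e-04 -1.0e+00] 0.043850331350080415 [0.  0.1 0.1] [-0.002 -0.018  0.041]
```

>>> servo_tool:
  moves:
    - {"dp": [0, -0.02, 0.04], "delta_rot": [0, 0, 0], "fingers": 0.4}
    - {"dp": [0, 0, 0], "delta_rot": [0, 0, 0], "fingers": 0.3}
    - {"dp": [0, 0, 0], "delta_rot": [0, 0, 0], "fingers": 0}
    - {"dp": [0, 0, 0], "delta_rot": [0, 0, 0], "fingers": 0}
    - {"dp": [0, 0, 0], "delta_rot": [0, 0, 0], "fingers": 0}
  force: 25

```text
clock: 4.95
position: [0.5792, -0.1281, 0.1657]
ee_rot: [0.0, 0.602, 0.799, 0.0]
contact_force: [2.4, 2.4, -2.7]
width: 0.0114
gripper_force: 30.0
```

```bash
python3 - <<'E'
from h import *
s=st(); R,p=RT(s); print(s["clock"],p.round(4),"x deg",np.degrees(np.arctan2(R[1,0],R[0,0])),R[:,2].round(4),s["width"],s["gripper_force"],np.round(s["contact_force"],1),np.round(s["moment"],2))
E
```

```text
4.95 [ 0.5792 -0.1281  0.1657] x deg 106.0293521571577 [ 5.e-04  6.e-04 -1.e+00] 0.011350239539414119 30.025194883346558 [ 2.4  2.4 -2.7] [ 0.25 -0.21  0.02]
```

>>> servo_tool:
  moves:
    - {"dp": [0, 0, 0], "delta_rot": [0, 0, -0.8], "fingers": 0}
    - {"dp": [0, 0, 0], "delta_rot": [0, 0, -0.8], "fingers": 0}
    - {"dp": [0, 0, 0], "delta_rot": [0, 0, -0.8], "fingers": 0}
    - {"dp": [0, 0, 0], "delta_rot": [0, 0, -0.8], "fingers": 0}
    - {"dp": [0, 0, 0], "delta_rot": [0, 0, -0.8], "fingers": 0}

```text
clock: 5.45
position: [0.5789, -0.1283, 0.1657]
ee_rot: [-0.0, 0.429, 0.903, 0.0]
contact_force: [2.3, 0.5, -2.5]
width: 0.0116
gripper_force: 30.1
```

>>> servo_tool:
  moves:
    - {"dp": [0, 0, 0], "delta_rot": [0, 0, -0.8], "fingers": 0}
    - {"dp": [0, 0, 0], "delta_rot": [0, 0, -0.8], "fingers": 0}
    - {"dp": [0, 0, 0], "delta_rot": [0, 0, -0.8], "fingers": 0}
    - {"dp": [0, 0, 0], "delta_rot": [0, 0, -0.8], "fingers": 0}
    - {"dp": [0, 0, 0], "delta_rot": [0, 0, -0.8], "fingers": 0}

```text
clock: 5.95
position: [0.5787, -0.1285, 0.1657]
ee_rot: [-0.0, 0.241, 0.97, -0.0]
contact_force: [0.9, 0.2, -2.5]
width: 0.0117
gripper_force: 30.1
```

>>> servo_tool:
  moves:
    - {"dp": [0, 0, 0], "delta_rot": [0, 0, -0.8], "fingers": 0}
    - {"dp": [0, 0, 0], "delta_rot": [0, 0, -0.8], "fingers": 0}
    - {"dp": [0, 0, 0], "delta_rot": [0, 0, -0.8], "fingers": 0}
    - {"dp": [0, 0, 0], "delta_rot": [0, 0, -0.5], "fingers": 0}
    - {"dp": [0, 0, 0], "delta_rot": [0, 0, 0], "fingers": 0}

```text
clock: 6.45
position: [0.5786, -0.1288, 0.1657]
ee_rot: [-0.0, 0.1, 0.995, -0.0]
contact_force: [-0.1, -0.6, -2.3]
width: 0.0115
gripper_force: 30.1
```

```bash
python3 - <<'E'
from h import *
s=st(); R,p=RT(s); print(s["clock"],p.round(4),"x deg",np.degrees(np.arctan2(R[1,0],R[0,0])),R[:,2].round(4),s["width"],s["gripper_force"],np.round(s["contact_force"],1),np.round(s["moment"],2))
E
```

```text
6.45 [ 0.5786 -0.1288  0.1657] x deg 168.5168985443638 [-8.e-04 -9.e-04 -1.e+00] 0.011456074139335916 30.054387152194977 [-0.1 -0.6 -2.3] [-0.24 -0.02  0.03]
```

>>> servo_tool:
  moves:
    - {"dp": [0, 0, 0], "delta_rot": [0, 0, 0], "fingers": 0.5}
    - {"dp": [0, 0, 0], "delta_rot": [0, 0, 0], "fingers": 0.6}
    - {"dp": [0, 0, 0], "delta_rot": [0, 0, 0], "fingers": 0.6}
    - {"dp": [0, 0, -0.15], "delta_rot": [0, 0, 0], "fingers": 0.6}
    - {"dp": [0, 0, -0.2], "delta_rot": [0, 0, 0], "fingers": 1}

```text
clock: 6.95
position: [0.5776, -0.128, 0.2346]
ee_rot: [-0.003, 0.1, 0.995, 0.001]
contact_force: [0.7, 0.3, 0.0]
width: 0.0639
gripper_force: 0.0
```

>>> servo_tool:
  moves:
    - {"dp": [0, 0, -0.2], "delta_rot": [0, 0, 0], "fingers": 1}
    - {"dp": [0, 0, 0], "delta_rot": [0, 0, 0], "fingers": 1}
    - {"dp": [0, 0, 0], "delta_rot": [0, 0, 0], "fingers": 1}

```text
clock: 7.25
position: [0.5791, -0.1284, 0.2773]
ee_rot: [0.001, 0.1, 0.995, -0.0]
contact_force: [0.4, -0.4, 0.1]
width: 0.0855
gripper_force: 0.0
```

```bash
python3 - <<'E'
from h import *
s=st(); im,d,K,Rw,o=cam("wrist"); np.savez("w3.npz",im=im,d=d,K=K,Rw=Rw,o=o)
R,p=RT(s); print(s["clock"],p.round(4),np.degrees(np.arctan2(R[1,0],R[0,0])))
q=K@(Rw.T@(np.array([.580,-.1288,.1])-o)); u,v=(q[:2]/q[2]).astype(int); print(u,v)
u0,v0=max(u-60,0),max(v-50,0); print(u0,v0); save(cv2.resize(im[v0:v0+100,u0:u0+120],None,fx=6,fy=6,interpolation=2),"w3")
E
```

```text
7.25 [ 0.5791 -0.1284  0.2773] 168.48538543342903
255 189
195 139
```

View pics/w3.png

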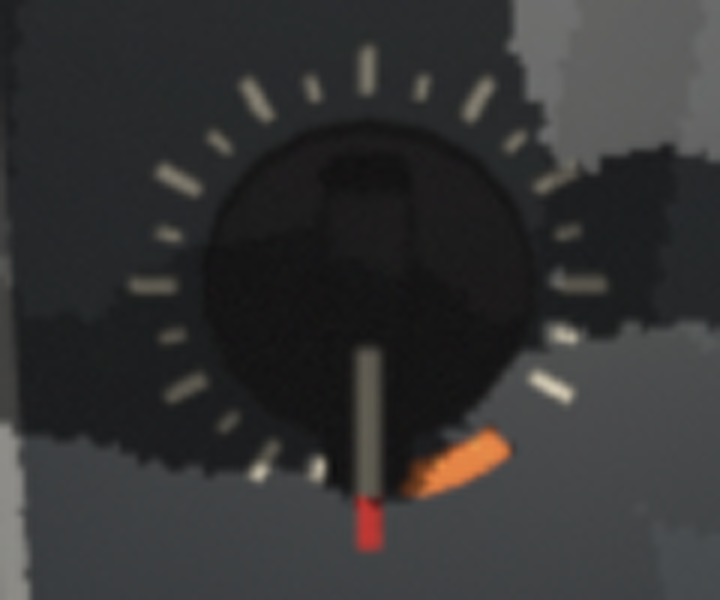

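The pointer line (369,350–495) lies straight on the red tick (370,500–550), so the timer is at zero. On to the handle.

>>> servo_tool:
  moves:
    - {"dp": [0.1, 0.18, -0.02], "delta_rot": [0, 0, 0], "fingers": 1}
    - {"dp": [0.1, 0.18, -0.02], "delta_rot": [0, 0, 0], "fingers": 1}
    - {"dp": [0.1, 0.18, -0.02], "delta_rot": [0, 0, 0], "fingers": 1}
    - {"dp": [0.1, 0.18, -0.02], "delta_rot": [0, 0, 0], "fingers": 1}
    - {"dp": [0.1, 0.18, -0.02], "delta_rot": [0, 0, 0], "fingers": 1}

```text
clock: 7.8
position: [0.5152, 0.0693, 0.2941]
ee_rot: [-0.002, 0.101, 0.995, -0.0]
contact_force: [0.8, 0.2, 0.0]
width: 0.0854
gripper_force: 0.0
```

>>> servo_tool:
  moves:
    - {"dp": [0.1, 0.18, -0.02], "delta_rot": [0, 0, 0], "fingers": 1}
    - {"dp": [0, 0, 0], "delta_rot": [0, 0, 1], "fingers": 1}
    - {"dp": [0, 0, 0], "delta_rot": [0, 0, 1], "fingers": 1}
    - {"dp": [0, 0, 0], "delta_rot": [0, 0, 1], "fingers": 1}
    - {"dp": [0, 0, 0], "delta_rot": [0, 0, 1], "fingers": 1}

```text
clock: 8.3
position: [0.5034, 0.1074, 0.2979]
ee_rot: [-0.002, 0.298, 0.955, -0.001]
contact_force: [-0.4, -0.1, -0.4]
width: 0.0852
gripper_force: 0.0
```

>>> servo_tool:
  moves:
    - {"dp": [0, 0, 0], "delta_rot": [0, 0, 1], "fingers": 1}
    - {"dp": [0, 0, 0], "delta_rot": [0, 0, 1], "fingers": 1}
    - {"dp": [0, 0, 0], "delta_rot": [0, 0, 1], "fingers": 1}
    - {"dp": [0, 0, 0], "delta_rot": [0, 0, 1], "fingers": 1}
    - {"dp": [0, 0, 0], "delta_rot": [0, 0, 1], "fingers": 1}

```text
clock: 8.8
position: [0.5035, 0.1071, 0.2979]
ee_rot: [-0.002, 0.525, 0.851, -0.001]
contact_force: [-0.2, -0.3, -0.1]
width: 0.085
gripper_force: 0.0
```

>>> servo_tool:
  moves:
    - {"dp": [0, 0, 0], "delta_rot": [0, 0, 1], "fingers": 1}
    - {"dp": [0, 0, 0], "delta_rot": [0, 0, 1], "fingers": 1}
    - {"dp": [0, 0, 0], "delta_rot": [0, 0, 1], "fingers": 1}
    - {"dp": [0, 0, 0], "delta_rot": [0, 0, 1], "fingers": 1}
    - {"dp": [0, 0, 0], "delta_rot": [0, 0, 1], "fingers": 1}

```text
clock: 9.3
position: [0.5035, 0.1071, 0.2979]
ee_rot: [-0.001, 0.719, 0.695, -0.002]
contact_force: [-0.6, -1.0, 0.2]
width: 0.0855
gripper_force: 0.0
```

>>> servo_tool:
  moves:
    - {"dp": [0, 0, 0], "delta_rot": [0, 0, 1], "fingers": 1}
    - {"dp": [0, 0, 0], "delta_rot": [0, 0, 0.7], "fingers": 1}
    - {"dp": [0, 0, 0], "delta_rot": [0, 0, 0], "fingers": 1}
    - {"dp": [0, 0, 0], "delta_rot": [0, 0, 0], "fingers": 1}

```text
clock: 9.7
position: [0.5038, 0.1071, 0.2986]
ee_rot: [-0.001, 0.774, 0.633, -0.001]
contact_force: [-0.8, -1.1, 0.5]
width: 0.0857
gripper_force: 0.0
```

```bash
python3 - <<'E'
from h import *
s=st(); im,d,K,Rw,o=cam("wrist"); np.savez("w4.npz",im=im,d=d,K=K,Rw=Rw,o=o); save(cv2.resize(im,(768,576)),"w4")
R,p=RT(s); print(s["clock"],p.round(4),np.degrees(np.arctan2(R[1,0],R[0,0])),np.round(s["qpos"],2))
E
```

```text
9.7 [0.5038 0.1071 0.2986] 78.61724807620655 [ 0.07  0.19  1.64 -0.    1.32  0.27]
```

View pics/w4.png

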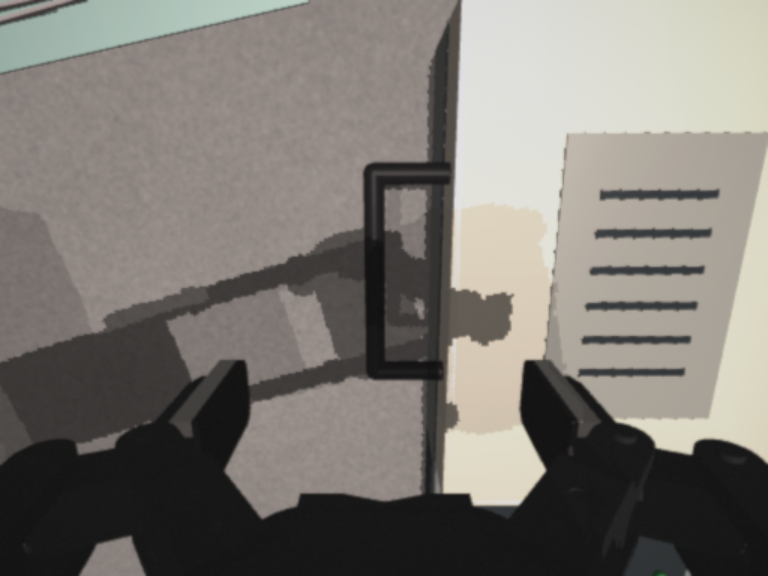

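The handle bar runs along u≈375 from v≈172 to 370, parallel to the tool's x; the lid's front edge is at u≈455.

```bash
python3 - <<'E'
from h import *
f=np.load("w4.npz"); im,d,K,Rw,o=[f[k] for k in("im","d","K","Rw","o")]
b=onplane(np.array([[374.5,174],[375.5,370]])/1.5,.107,K,Rw,o); e=onplane(np.array([[459,150],[448,450]])/1.5,.129,K,Rw,o)
print("bar",b.round(4),np.linalg.norm(b[1]-b[0]),"yaw",np.degrees(np.arctan2(*(b[0]-b[1])[1::-1]))-90)
P=cloud(d,K,Rw,o); print("depth bar",P[170:230,250].mean(0))
m=b.mean(0); n=np.array([np.cos(np.radians(-11.4)),np.sin(np.radians(-11.4)),0]); print("edge dist",(e-m)@n)
ax=np.array([.5797,-.1288,0]); print("axis->handle along y",(m-ax)@np.array([-n[1],n[0],0]))
R,p=RT(st()); print(p,(R.T@(np.append(m[:2],.107+.0539)-p)/.2).round(3))
E
```

```text
bar [[0.5107 0.1674 0.107 ]
 [0.487  0.0504 0.107 ]] 0.11942281852501892 yaw -11.463169797431448
depth bar [0.4970285  0.09904224 0.11716734]
edge dist [0.0431159  0.04407876]
axis->handle along y 0.21703857823965564
[0.50398068 0.10716049 0.29890474] [ 0.004 -0.025  0.69 ]
```

>>> servo_tool:
  moves:
    - {"dp": [0, -0.025, 0.1], "delta_rot": [0, 0, 0], "fingers": 0.45}
    - {"dp": [0, 0, 0.15], "delta_rot": [0, 0, 0], "fingers": 0.45}
    - {"dp": [0, 0, 0.1], "delta_rot": [0, 0, 0], "fingers": 0.45}
    - {"dp": [0, 0, 0], "delta_rot": [0, 0, 0], "fingers": 0.45}
    - {"dp": [0, 0, 0], "delta_rot": [0, 0, 0], "fingers": 0.45}

```text
clock: 10.25
position: [0.4996, 0.1082, 0.23]
ee_rot: [-0.0, 0.774, 0.633, -0.0]
contact_force: [0.3, 0.2, -0.1]
width: 0.0382
gripper_force: 0.0
```

```bash
python3 - <<'E'
from h import *
s=st();R,p=RT(s); print(s["width"],R[:,2],p,(R.T@(np.array([.4989,.1089,.107+.0539])-p)/.2).round(3))
E
```

```text
0.03821167779226661 [-3.99526273e-04 -1.48381192e-04 -9.99999909e-01] [0.49960584 0.10817828 0.22995936] [ 0.003 -0.004  0.345]
```

>>> servo_tool:
  moves:
    - {"dp": [0, 0, 0.12], "delta_rot": [0, 0, 0], "fingers": 0.45}
    - {"dp": [0, 0, 0.12], "delta_rot": [0, 0, 0], "fingers": 0.45}
    - {"dp": [0, 0, 0.1], "delta_rot": [0, 0, 0], "fingers": 0.45}
    - {"dp": [0, 0, 0], "delta_rot": [0, 0, 0], "fingers": 0.45}

```text
clock: 10.65
position: [0.4988, 0.1081, 0.161]
ee_rot: [-0.001, 0.774, 0.633, -0.001]
contact_force: [0.4, 0.7, -0.0]
width: 0.0382
gripper_force: 0.0
```

>>> servo_tool:
  moves:
    - {"dp": [0, 0, 0], "delta_rot": [0, 0, 0], "fingers": 0}
    - {"dp": [0, 0, 0], "delta_rot": [0, 0, 0], "fingers": 0}
    - {"dp": [0, 0, 0], "delta_rot": [0, 0, 0], "fingers": 0}
    - {"dp": [0, 0, 0], "delta_rot": [0, 0, 0], "fingers": 0}
  force: 60

```text
clock: 11.05
position: [0.4977, 0.1088, 0.1634]
ee_rot: [-0.001, 0.774, 0.633, -0.001]
contact_force: [-5.9, 1.8, 4.6]
width: 0.01
gripper_force: 58.5
```

```bash
python3 - <<'E'
from h import *
s=st();R,p=RT(s); print(s["width"],s["gripper_force"],np.round(s["contact_force"],1),R[:,2],p,(R.T@(np.array([.4989,.1089,.107+.0539])-p)/.2).round(3))
# plan arcs: rotate about hinge by total 50deg, step 2.5deg; tool-frame dp, delta
n=np.radians(-11.4); ex=np.array([np.cos(n),np.sin(n),0]); ey=np.array([-np.sin(n),np.cos(n),0])
pinch=p+R[:,2]*.0539; hinge=np.array([.4989,.1089,.107])+ex*.252-np.array([0,0,.022]); print("ey in tool",R.T@ey)
for a in (2.8648,):
    Q=Ro.from_rotvec(ey*np.radians(a)).as_matrix(); print("per-step dp",R.T@(hinge+Q@(p-hinge)-p)/.2,"rot",(R.T@ey)*np.radians(a)/.1)
Q=Ro.from_rotvec(ey*np.radians(50)).as_matrix(); print("final tcp",hinge+Q@(p-hinge), "tool z",Q@R[:,2])
E
```

```text
0.009995988699842123 58.45003366470337 [-5.9  1.8  4.6] [-0.00321014  0.00116028 -0.99999417] [0.49767843 0.10879451 0.16342353] [0.002 0.006 0.013]
ey in tool [ 9.99999172e-01 -1.18488453e-03  5.02883471e-04]
per-step dp [ 5.64501411e-05  2.09677061e-02 -6.28491200e-02] rot [ 5.00001510e-01 -5.92444547e-04  2.51442703e-04]
final tcp [0.64522271 0.07904436 0.32935422] tool z [-0.75295485  0.15233533 -0.64019758]
```

>>> servo_tool:
  moves:
    - {"dp": [0, 0.01, -0.03], "delta_rot": [0.25, 0, 0], "fingers": 0}
    - {"dp": [0, 0.021, -0.063], "delta_rot": [0.5, 0, 0], "fingers": 0}
    - {"dp": [0, 0.021, -0.063], "delta_rot": [0.5, 0, 0], "fingers": 0}
    - {"dp": [0, 0.021, -0.063], "delta_rot": [0.5, 0, 0], "fingers": 0}
    - {"dp": [0, 0, 0], "delta_rot": [0, 0, 0], "fingers": 0}
  force: 80

```text
clock: 11.55
position: [0.515, 0.1053, 0.2063]
ee_rot: [-0.07, 0.771, 0.63, -0.057]
contact_force: [-6.0, 2.8, -2.5]
width: 0.0097
gripper_force: 79.3
```

```bash
cat > chk.py <<'E'
from h import *
s=st();R,p=RT(s)
n=np.radians(-11.4); ex=np.array([np.cos(n),np.sin(n),0]); ey=np.array([-np.sin(n),np.cos(n),0])
hinge=np.array([.4989,.1089,.107])+ex*.252-np.array([0,0,.022]); c=p+R[:,2]*.0539; v=c-hinge
print("clock",s["clock"],"lid deg",np.degrees(np.arctan2(v[2],-v@ex))-4.99,"r",np.hypot(v[2],v@ex),"y",v@ey,"tilt",np.degrees(np.arcsin(-(R[:,2]@ex))),"F",np.round(s["contact_force"],1),"M",np.round(s["moment"],2),s["width"],s["gripper_force"],np.round(s["qpos"],2))
E
python3 chk.py
```

```text
clock 11.55 lid deg 10.573480426848635 r 0.2545180096401749 y -0.00030393733490507394 tilt 10.397286127225716 F [-6.   2.8 -2.5] M [0.34 0.8  0.01] 0.0097025698660909 79.25798177719116 [0.04 0.35 1.66 0.05 1.3  0.23]
```

>>> servo_tool:
  moves:
    - {"dp": [0, 0.021, -0.063], "delta_rot": [0.5, 0, 0], "fingers": 0}
    - {"dp": [0, 0.021, -0.063], "delta_rot": [0.5, 0, 0], "fingers": 0}
    - {"dp": [0, 0.021, -0.063], "delta_rot": [0.5, 0, 0], "fingers": 0}
    - {"dp": [0, 0.021, -0.063], "delta_rot": [0.5, 0, 0], "fingers": 0}
    - {"dp": [0, 0.021, -0.063], "delta_rot": [0.5, 0, 0], "fingers": 0}

```text
clock: 12.05
position: [0.5519, 0.0979, 0.2613]
ee_rot: [-0.165, 0.756, 0.619, -0.135]
contact_force: [-3.5, 1.5, -1.9]
width: 0.0095
gripper_force: 80.0
```

```bash
python3 chk.py
```

```text
clock 12.05 lid deg 25.02879479628011 r 0.2544422416078184 y -0.00024746561881181016 tilt 24.598279771340515 F [-3.5  1.5 -1.9] M [ 0.19  0.28 -0.03] 0.009509902714055414 79.96295928955078 [0.01 0.47 1.38 0.09 1.72 0.2 ]
```

>>> servo_tool:
  moves:
    - {"dp": [0, 0.021, -0.063], "delta_rot": [0.5, 0, 0], "fingers": 0}
    - {"dp": [0, 0.021, -0.063], "delta_rot": [0.5, 0, 0], "fingers": 0}
    - {"dp": [0, 0.021, -0.063], "delta_rot": [0.5, 0, 0], "fingers": 0}
    - {"dp": [0, 0.021, -0.063], "delta_rot": [0.5, 0, 0], "fingers": 0}
    - {"dp": [0, 0.021, -0.063], "delta_rot": [0.5, 0, 0], "fingers": 0}

```text
clock: 12.55
position: [0.6014, 0.088, 0.3054]
ee_rot: [-0.257, 0.73, 0.598, -0.21]
contact_force: [-3.1, 2.0, -0.4]
width: 0.0095
gripper_force: 80.0
```

```bash
python3 chk.py
```

```text
clock 12.55 lid deg 39.5657945890822 r 0.25429404130673566 y -0.00014487059088441072 tilt 38.78872285279296 F [-3.1  2.  -0.4] M [ 0.2   0.1  -0.17] 0.009452891940786306 80.01219749450684 [-0.02  0.63  1.07  0.13  2.11  0.2 ]
```

>>> servo_tool:
  moves:
    - {"dp": [0, 0.021, -0.063], "delta_rot": [0.5, 0, 0], "fingers": 0}
    - {"dp": [0, 0.021, -0.063], "delta_rot": [0.5, 0, 0], "fingers": 0}
    - {"dp": [0, 0.021, -0.063], "delta_rot": [0.5, 0, 0], "fingers": 0}
    - {"dp": [0, 0.006, -0.02], "delta_rot": [0.15, 0, 0], "fingers": 0}
    - {"dp": [0, 0, 0], "delta_rot": [0, 0, 0], "fingers": 0}

```text
clock: 13.05
position: [0.639, 0.0805, 0.3266]
ee_rot: [-0.317, 0.706, 0.578, -0.258]
contact_force: [-4.0, 3.9, 1.5]
width: 0.0091
gripper_force: 80.2
```

>>> servo_tool:
  moves:
    - {"dp": [0, 0, 0], "delta_rot": [0, 0, 0], "fingers": 0}
    - {"dp": [0, 0, 0], "delta_rot": [0, 0, 0], "fingers": 0}
    - {"dp": [0, 0, 0], "delta_rot": [0, 0, 0], "fingers": 0}
    - {"dp": [0, 0, 0], "delta_rot": [0, 0, 0], "fingers": 0}
    - {"dp": [0, 0, 0], "delta_rot": [0, 0, 0], "fingers": 0}

```text
clock: 13.55
position: [0.6385, 0.0806, 0.3264]
ee_rot: [-0.316, 0.707, 0.579, -0.258]
contact_force: [-2.3, 4.9, 1.7]
width: 0.009
gripper_force: 80.3
```

```bash
python3 chk.py; python3 - <<'E'
from h import *
im,d,K,Rw,o=cam("side"); save(cv2.resize(im,(768,576)),"side2")
E
```

```text
clock 13.55 lid deg 48.935146717002006 r 0.25415038892895786 y -6.925978149254865e-05 tilt 48.08673819393322 F [-2.3  4.9  1.7] M [ 0.44  0.33 -0.37] 0.009007969193754262 80.27817964553833 [-0.04  0.75  0.85  0.17  2.36  0.23]
```

View pics/side2.png

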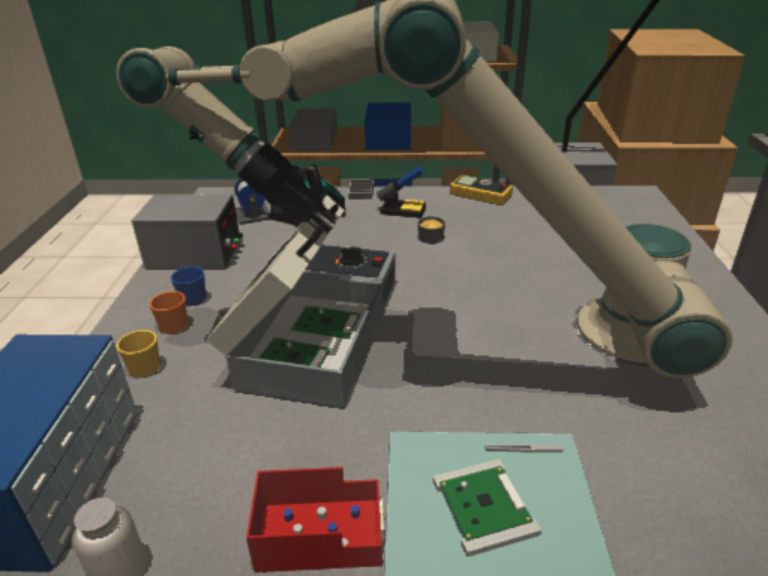

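The side view shows the lid (at (265,290)) held open in the gripper with both boards in place. A small nudge of about 1° will centre it.

>>> servo_tool:
  moves:
    - {"dp": [0, 0.007, -0.02], "delta_rot": [0.16, 0, 0], "fingers": 0}
    - {"dp": [0, 0, 0], "delta_rot": [0, 0, 0], "fingers": 0}
    - {"dp": [0, 0, 0], "delta_rot": [0, 0, 0], "fingers": 0}
    - {"dp": [0, 0, 0], "delta_rot": [0, 0, 0], "fingers": 0}
    - {"dp": [0, 0, 0], "delta_rot": [0, 0, 0], "fingers": 0}

```text
clock: 14.1
position: [0.6424, 0.0798, 0.328]
ee_rot: [-0.322, 0.704, 0.576, -0.263]
contact_force: [-3.3, 5.8, 3.2]
width: 0.009
gripper_force: 80.4
```

```bash
python3 chk.py; python3 -c "
from rig import manip; print(manip.sign_off())"
```

```text
clock 14.1 lid deg 49.84314133112611 r 0.25407029696151323 y -8.7031981912546e-05 tilt 49.12320440528009 F [-3.3  5.8  3.2] M [ 0.56  0.52 -0.48] 0.009006953537313461 80.35944700241089 [-0.04  0.77  0.83  0.18  2.39  0.23]
the job is handed in; nothing more can be done
None
```

The timer is back at zero, the gripper is holding the lid still at about 50° (49.8° worked out from the gripper's position), and the job is handed in; I have not seen the verdict.

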